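Dish return through a swing flap

ROBOT

A 6-joint arm with a two-finger parallel gripper is mounted at the origin on a cart in front of the work surface, level with it; the furniture and walls round the work are solid. World frame = base frame: x ahead of the robot, y to its left, z up, the work surface at z = 0. Lengths are in m, angles in rad, forces in N, time in s.
With the tool pointing down it reaches from about 0.3 to 0.825 m from the base axis. Payload 5.4 kg.
Tool frame: the origin (TCP) lies between the finger pads; the fingertips stand 8 mm ahead of it and the grasp point (between the pads) lies 11 mm behind it; z points along the fingers, x is the direction in which the jaws open and shut, and the axes are right-handed (so a half turn about z gives the same grasp; the last joint's range is limited). The gripper opens to 92 mm and grips with 3 to 60 N. Pads are 20 mm wide; open, the fingers measure 128 mm over their backs; the gripper's body (75 mm by 189 mm) begins 69 mm behind the grasp point.
Start: joints at [1.028, 0.158, 1.597, -0, 1.386, -0.21], TCP at [0.188, 0.543, 0.223] pointing down, gripper open.
Joint ranges: [-2.91, 2.91], [-0.94, 2.29], [0.18, 2.7], [-1.29, 4.43], [0.17, 2.64], [-3, 3]. Speed limits (rad/s): [2.57, 2.57, 3.14, 3.14, 3.14, 3.14].

INTERFACE

Orientations are given as a 3x3 rotation matrix whose columns are the frame's x, y, z axes.
In Python, from plant import r gives the robot as it stands. The module is installed in compiled form; this text tells all that it offers.
- The arm moves only by the tool arm_command, never from a script. Its argument "moves" is a list of rows, each a list of 3 entries, a list of its own where there are three numbers: the closure in counts, from 0 (fully open) to 255 (shut), then the shift along the tool's x, y, z in m, then the turn, a rotation vector about the tool's x, y, z in degrees. A call has 1 to 12 rows; each row is the pose to reach, as a shift and turn from the pose commanded when the call began, along the tool's axes at that moment; what a row does not reach only later rows make up. A row lasts 1/8 s, in which the tool goes at most 62.5 mm and 10.7 degrees, less where a joint would pass 70% of its speed; a pose out of reach is approached as far as the arm can. A call with a gripper value outside its range is refused whole. The fingers move at their own pace and stop on an object; "newtons" is the grip in N (left out, the last holds). Time passes only in rows, so rows that repeat a pose let the fingers close. It gives the time, the measured TCP pose, the force and the opening at its end, in the units of the state.
- r.get_obs(): the state, without advancing time (a new reading comes with each control period).
- r.read_camera(name): name is "scene" or "top" or "wrist"; returns a dict with "color" (400x640x3 uint8, blue, green, red), "fx", "fy", "cx", "cy" (pixels), "R" (3x3) and "t" (3): a world point X has camera coordinates R X + t; the wrist camera has in their place "hand_eye" (4x4, takes a point from camera to tool coordinates, whose origin is the TCP and whose axes are the tool frame's). Camera axes: x right, y down, z forward; pixel columns grow to the right and rows downward; lengths in m; the calibration is good to about 2 mm. A picture is of the moment at which its call begins: read the wrist's pose just before it. There is no depth.
- r.finish_job(): hands the job in, once; it reports no verdict.
Trained networks look in a picture, given as the dict that the camera call returned (one of the last four; its "shot" number tells which), for a name from the list of things; names that differ only in an ending like _2 or _b are one class to them, and where a whole thing is asked for, a point or a joint stands for the part that bears it (a point fixed in the world has none). Each returns a list of dicts, best first, with "conf" (0 to 1); they miss things now and then, are a little off and sometimes report something else, mostly with a low value. They report only what shows in the picture. A call takes as long as a camera call. They do not tell look-alikes from the thing itself.
- r.look_for(picture, thing): "extent" ([left, top, right, bottom] in pixels, round what is visible of it).
- r.masks_of(picture, thing): "pixels" (400x640 bool, what is visible of it) and "extent" ([left, top, right, bottom] in pixels, round what is visible of it).
The state is a dict: "clock": time; "joint_pos": joint angles; "joint_vel": joint speeds; "effort": joint torques, N m; "tcp_pos": TCP position; "ee_rot": TCP orientation; "contact_force": force on the tool from outside, world axes, zero at the start; "moment": the same for the moment, N m; "width": finger opening in m.
Only numpy, scipy, OpenCV 4.12 (cv2) and the standard library are available. Lean on these libraries where they do the work, as an engineer would, in place of code of your own. Each camera call takes 0.05 s, during which the arm holds its last target. There are 200 camera calls.

TASK

With one finger push the blue spring flap of the dish-return box open and keep it open, and with the other finger push the empty white dip cup off the landing, through the gate, so that it drops into the bin behind and the flap swings shut again. The flap must be open before the cup gets to it, and the cup must not bump or press against the flap. Only push: do not pick the cup up, and leave the other things on the table where they are.

Things in the scene. Friction and masses are not known exactly. Their poses are not given: they have to be found in the camera images.
- return_box: Grey and steel dish-return box, fixed to the table, open from above, 275 mm long (x), 176 mm wide (y). Origin: on the table under the middle of the gate; x points through the gate into the bin (away from the robot), y left, z up. In its frame the flat steel landing lies at z = 82 mm, x = -110 to +4 mm, with 11 mm high kerbs along y = +-85 mm.
- sill (a point): Middle of the gate, on the landing (box frame x = 0, y = 0, z = 82 mm). The gate lies between a hinge jamb (y from +68 to +88 mm) and a closing jamb (y from -74 to -86 mm); nothing spans it overhead.
- bin_floor (a point): Centre of the bin's rubber floor, at z = 6 mm. Inside, the bin spans box x = 4 to 161 mm and |y| < 82 mm; its walls reach z = 132 mm. A cup pushed past the edge of the landing falls in here, below the flap.
- flap (a joint): Blue swing flap in the gate, on an upright hinge axis at x = 0, y = +63 mm in the frame of return_box. 0 = shut, grows to 1.5 rad (open) as it swings into the bin, away from the robot. A spring shuts it: about 0.12 N m when shut, 0.19 N m when fully open; it closes by itself within a second when let go.
- flap_edge (a point): Middle of the flap's free upright edge, 135 mm from the hinge axis, 106 mm above the table. The flap is a flat panel 5 mm thick; shut, it reaches from the hinge to box y = -72 mm and stands from z = 85 to 127 mm (3 mm above the landing).
- cup: The empty white dip cup (ramekin), standing upright on the landing in front of the gate, in the half of it farther from the hinge. 65 mm across at the rim, 56 mm at the foot, 37 mm high, about 0.09 kg. Origin: centre of its underside; z up.
- sauce_cup: Bystander: white dip cup filled with red sauce, 65 mm across, 37 mm high, standing on the table. Origin: centre of its underside.
- shaker: Bystander: white shaker, 41 mm across, 84 mm high. Origin: centre of its underside.
- timer: Bystander: white kitchen timer, 22x64x62 mm. Origin: centre of its underside.
- sauce_bottle: Bystander: red glass sauce bottle with a white cap, 41 mm across, 154 mm high, standing. Origin: centre of its underside.
Things that resemble listed ones, but are neither listed nor needed, are in the scene too. Of the things that look like the cup, the larger one is meant.

How it is judged:
By the outcome, as a careful person would: the job done as asked, in the order asked, and still so for the second after the job is handed in, with the robot touching nothing.
It also fails if it takes over 32 s, if anything falls off the work surface, if the arm or the gripper's body presses on something with over 40 N, if the wrist force passes 120 N, or if a joint passes its speed limit or range.

## Working session

There is one attempt and no reset: what is moved stays moved. The work goes in short steps, Python scripts to look and compute and a tool call to move; the robot and the scene stay as the last step left them, time stands still between calls to the robot, and variables do not carry over. Pictures are saved under pics/ and viewed, about 8 in all and at most 12, crops included, and the job is handed in when it is done.

Besides the shell and the picture viewer there is one more tool, called after ">>>" by a JSON object that holds its "api" and its "payload", one argument or row to a line. arm_command: Moves the arm, as the interface text tells. Its arguments: {"type":"object","properties":{"moves":{"type":"array","items":{"type":"array"}},"newtons":{"type":"number"}},"required":["moves"]}

```bash
mkdir -p pics; python3 - <<'E'
from plant import r
import cv2,numpy as np
o=r.get_obs();print(o['clock'],o['tcp_pos'],o['ee_rot'],o['width'])
for n in ['top','scene']:
    p=r.read_camera(n);cv2.imwrite(f'pics/{n}0.png',p['color'])
    print(n,p['fx'],p['fy'],p['cx'],p['cy'],np.round(p['R'],4).tolist(),p['t'])
    for k in ['cup','return_box','flap','sauce_cup']:
        print(k,[(round(d['conf'],2),np.round(d['extent']).tolist()) for d in r.look_for(p,k)[:4]])
E
```

```text
0.0 [0.18753954 0.54290841 0.22162274] [[ 3.26674277e-01  9.45136506e-01 -9.49917043e-04]
 [ 9.45135213e-01 -3.26675445e-01 -1.60691511e-03]
 [-1.82906871e-03 -3.72862215e-04 -9.99998258e-01]] 0.09205556201851715
top 461.69802731068086 461.69802731068086 317.2164769169941 193.91171871675192 [[-0.006, -0.9998, -0.0181], [-0.984, 0.0091, -0.1782], [0.1783, 0.0167, -0.9838]] [-0.12015103  0.46564883  1.31369548]
cup [(0.76, [380.0, 198.0, 402.0, 218.0]), (0.75, [430.0, 239.0, 443.0, 259.0]), (0.17, [320.0, 147.0, 332.0, 162.0])]
return_box [(0.64, [351.0, 119.0, 467.0, 230.0])]
flap [(0.81, [384.0, 163.0, 424.0, 201.0]), (0.27, [272.0, 149.0, 298.0, 171.0])]
sauce_cup [(0.8, [274.0, 150.0, 297.0, 170.0])]
scene 510.9493748146956 510.9493748146956 322.7059051774022 200.34707044797227 [[0.6655, -0.7461, -0.0184], [-0.5004, -0.4277, -0.7528], [0.5538, 0.5102, -0.658]] [-0.40763664  0.23078824  1.24472936]
cup [(0.61, [375.0, 307.0, 397.0, 333.0]), (0.57, [355.0, 222.0, 384.0, 250.0])]
return_box [(0.65, [353.0, 191.0, 472.0, 286.0])]
flap [(0.56, [388.0, 203.0, 402.0, 248.0])]
sauce_cup []
```

```bash
python3 - <<'E'
import cv2,numpy as np
a=cv2.imread('pics/top0.png')[100:280,250:490];cv2.imwrite('pics/c1.png',cv2.resize(a,None,fx=3.3,fy=3.3,interpolation=2))
a=cv2.imread('pics/scene0.png')[150:350,300:500];cv2.imwrite('pics/c2.png',cv2.resize(a,None,fx=3,fy=3,interpolation=2))
E
```

```text
(no output)
```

View pics/c1.png

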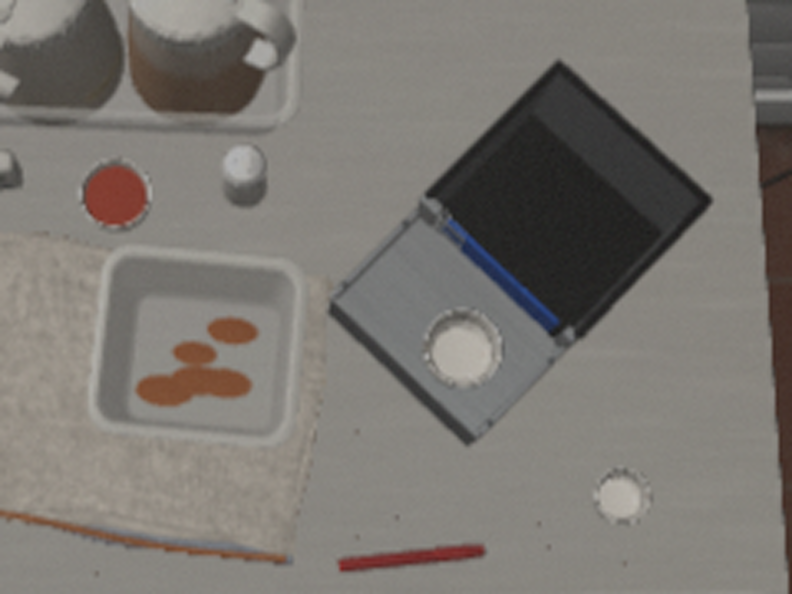

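View pics/c2.png

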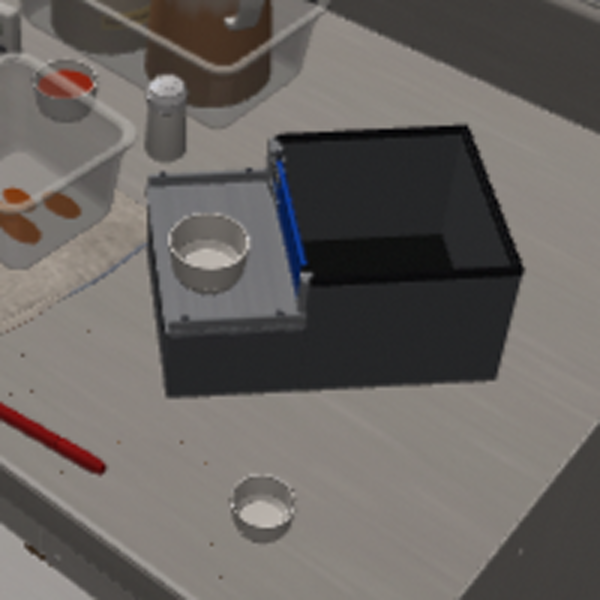

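The wanted cup is the larger one on the landing, at top px ≈ (390,205) and scene px ≈ (369,235). The look-alikes are the smaller empty cup on the table (top px 437,250; scene px 386,320) and the red-filled sauce cup (top px 285,159). The flap's hinge end is at the upper left of the gate, top px ≈ (383,165).

```bash
cat >h.py <<'E'
import numpy as np,cv2
from plant import r
from scipy.optimize import least_squares
def Rz(a):return np.array([[np.cos(a),-np.sin(a),0],[np.sin(a),np.cos(a),0],[0,0,1]])
def proj(p,X):
    c=p['R']@np.asarray(X).T+np.asarray(p['t']).reshape(3,1)
    return np.array([p['fx']*c[0]/c[2]+p['cx'],p['fy']*c[1]/c[2]+p['cy']]).T
def onplane(p,uv,z):
    d=np.array([(uv[0]-p['cx'])/p['fx'],(uv[1]-p['cy'])/p['fy'],1]);R=np.asarray(p['R'])
    C=-R.T@p['t'];d=R.T@d;return C+d*(z-C[2])/d[2]
def rel(q,box):return Rz(-box[2])@(np.asarray(q)-[box[0],box[1],0])
E
python3 - <<'E'
from h import *
P=np.array([[.165,.088,.132],[.165,-.088,.132],[-.110,.088,.093],[-.110,-.088,.093]])
# pixels
t=r.read_camera('top'); s=r.read_camera('scene')
ut=np.array([[558,62],[710,200],[332,305],[472,440]])/3.3+[250,100]
us=np.array([[468,127],[522,268],[149,180],[168,330]])/3+[300,150]
def f(b,sep=False):
    X=P@Rz(b[2]).T+[b[0],b[1],0]
    return np.r_[(proj(t,X)-ut).ravel(),(proj(s,X)-us).ravel()]
q=least_squares(f,[.6,-.2,-.8],loss='soft_l1');b=q.x;print(b,np.round(f(b),1))
for p in (t,s):
    m=[d for d in r.masks_of(p,'cup') if d['conf']>.4]
    for d in m:
        e=np.array(d['extent']);c=[(e[0]+e[2])/2,(e[1]+e[3])/2]
        X=onplane(p,c,.082+.02);print(d['conf'],e,X,rel(X,b))
np.save('box.npy',b)
E
```

```text
[ 0.48140977 -0.3603379  -0.77317346] [ 0.1 -0.5  2.  -0.2  0.6 -1.9  4.6  0.4 -1.9 -0.9  0.1  1.  -2.3 -0.9
 -0.7 -0.6]
0.76 [432.3 240.  444.7 259.4] [ 0.29601723 -0.45444749  0.102     ] [-0.06695797 -0.19683405  0.102     ]
0.62 [378.8 193.4 400.1 214.4] [ 0.42354288 -0.32537864  0.102     ] [-0.06583111 -0.01539455  0.102     ]
0.8 [358.  221.9 386.3 246.2] [ 0.42600882 -0.33033071  0.102     ] [-0.06060766 -0.0172165   0.102     ]
0.63 [373.2 308.8 398.8 330.1] [ 0.24656883 -0.50436917  0.102     ] [-0.06748229 -0.26709814  0.102     ]
```

>>> {"api": "arm_command", "payload": {
  "moves": [
    [0,[-0.333,0.392,-0.09],[0,0,40]],
    [0,[-0.333,0.392,-0.09],[0,0,40]],
    [0,[-0.333,0.392,-0.09],[0,0,40]],
    [0,[-0.333,0.392,-0.09],[0,0,40]],
    [0,[-0.333,0.392,-0.09],[0,0,60]],
    [0,[-0.333,0.392,-0.09],[0,0,60]],
    [0,[-0.333,0.392,-0.09],[0,0,79]],
    [0,[-0.333,0.392,-0.09],[0,0,79]],
    [0,[-0.743,0.524,-0.09],[0,0,79]],
    [0,[-0.743,0.524,-0.09],[0,0,79]],
    [0,[-0.743,0.524,-0.09],[0,0,79]],
    [0,[-0.743,0.524,-0.09],[0,0,79]]
  ]
}}

```text
clock: 2.2
tcp_pos: [0.4392, -0.1326, 0.3112]
ee_rot: [[0.99, -0.141, 0.001], [-0.141, -0.99, -0.0], [0.001, 0.0, -1.0]]
contact_force: [0.4, 0.3, -0.3]
width: 0.092
```

>>> {"api": "arm_command", "payload": {
  "moves": [
    [0,[0.01,0.06,0],[0,0,0]],
    [0,[0.02,0.12,0],[0,0,0]],
    [0,[0.028,0.17,0],[0,0,0]],
    [0,[0.028,0.17,0],[0,0,0]]
  ]
}}

```text
clock: 2.7
tcp_pos: [0.4426, -0.3056, 0.3102]
ee_rot: [[0.99, -0.145, -0.001], [-0.145, -0.99, 0.0], [-0.001, -0.0, -1.0]]
contact_force: [-0.1, -0.2, -0.3]
width: 0.0921
```

```bash
cat >>h.py <<'E'
def wrist():
    o=r.get_obs();p=r.read_camera('wrist');H=np.asarray(p['hand_eye'])
    T=np.eye(4);T[:3,:3]=o['ee_rot'];T[:3,3]=o['tcp_pos'];M=np.linalg.inv(T@H)
    p['R']=M[:3,:3];p['t']=M[:3,3];return o,p
E
python3 - <<'E'
from h import *
import pickle
o,p=wrist();cv2.imwrite('pics/w1.png',p['color']);pickle.dump(p,open('w1.pkl','wb'))
print(o['clock'],o['tcp_pos'],np.round(p['hand_eye'],3).tolist(),p['fx'])
for d in r.masks_of(p,'cup'):print(d['conf'],d['extent'])
E
```

```text
2.7 [ 0.44263743 -0.30556345  0.31018132] [[1.0, 0.001, -0.0, 0.001], [-0.001, 0.971, 0.241, -0.067], [0.001, -0.241, 0.971, -0.161], [0.0, 0.0, 0.0, 1.0]] 280.4054064867392
0.77 [245.4, 265.6, 273.9, 282.6]
0.7 [285.4, 174.1, 334.3, 226.0]
```

View pics/w1.png

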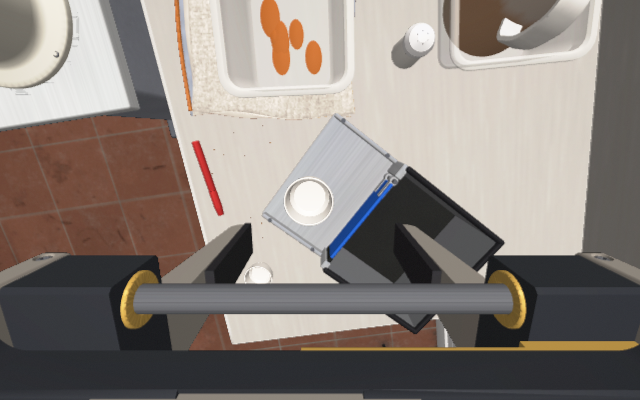

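The wrist view shows the cup at (309,201) on the landing, the blue flap from (393,182) to (330,255), and the landing corners near (337,116) and (263,214). I'll zoom in to get the box pose accurately.

```bash
python3 - <<'E'
import cv2
a=cv2.imread('pics/w1.png')[105:255,250:450];cv2.imwrite('pics/c3.png',cv2.resize(a,None,fx=4,fy=4,interpolation=2))
E
```

```text
(no output)
```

View pics/c3.png

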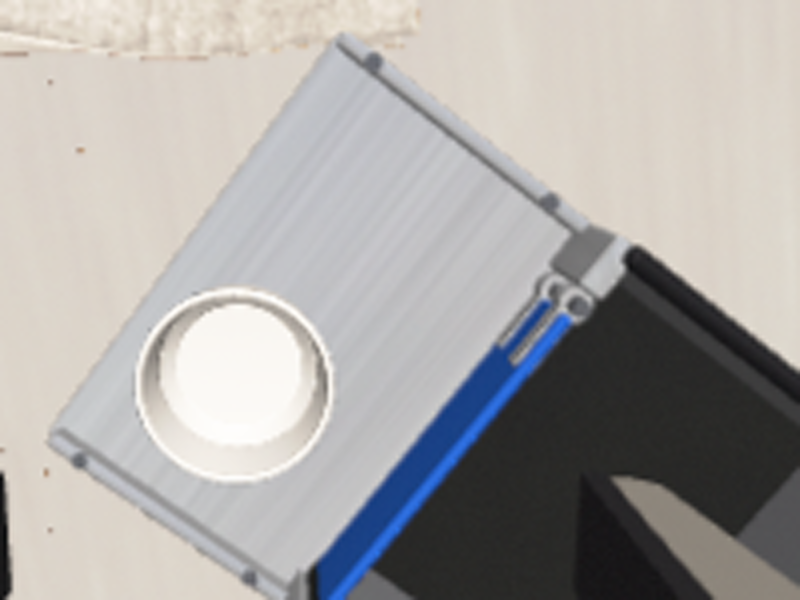

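```bash
python3 - <<'E'
from h import *
import pickle
p=pickle.load(open('w1.pkl','rb'))
P=np.array([[-.110,.088,.093],[-.110,-.088,.093],[0,.063,.128],[.165,.088,.132],[.165,-.088,.132]])
u=np.array([[335,114.5],[262.5,214.5],[393.4,181.2],[503,242],[415,332]])
X=lambda b:P@Rz(b[2]).T+[b[0],b[1],0]
f=lambda b:(proj(p,X(b))-u).ravel()
b=least_squares(f,[.48,-.36,-.77],loss='soft_l1').x;print(b,np.degrees(b[2]),np.round(f(b),1))
np.save('box.npy',b)
for c in ([335,114.5,.093],[262.5,214.5,.093]): print(rel(onplane(p,c[:2],c[2]),b))
# cup rim centre/diameter: ellipse (235,384) r ~98 in crop
for q in ([235,384],[137,384],[333,384],[235,286],[235,481]):
    print(rel(onplane(p,np.array(q)/4+[250,105],.119),b).round(4))
E
```

```text
[ 0.48696637 -0.35696976 -0.78645697] -45.06066530933394 [-0.3 -3.8 -3.5  0.8  0.6  0.   1.7 -0.1 -0.3  2.8]
[-0.10688784  0.08449051  0.093     ]
[-0.10668953 -0.08405437  0.093     ]
[-0.0689 -0.023   0.119 ]
[-0.0943 -0.0421  0.119 ]
[-0.0434 -0.004   0.119 ]
[-0.0878  0.0029  0.119 ]
[-0.0493 -0.0498  0.119 ]
```

>>> {"api": "arm_command", "payload": {
  "moves": [
    [0,[-0.002,-0.008,0.05],[0,0,5]],
    [0,[-0.002,-0.008,0.1],[0,0,5]],
    [0,[-0.002,-0.008,0.14],[0,0,5]],
    [0,[-0.002,-0.008,0.16],[0,0,5]],
    [0,[-0.002,-0.008,0.16],[0,0,5]],
    [0,[-0.002,-0.008,0.16],[0,0,5]]
  ]
}}

```text
clock: 3.55
tcp_pos: [0.4434, -0.2944, 0.1525]
ee_rot: [[0.974, -0.225, 0.002], [-0.225, -0.974, -0.002], [0.002, 0.001, -1.0]]
contact_force: [-0.7, -0.3, 0.1]
width: 0.0919
```

```bash
python3 - <<'E'
from h import *
import pickle
o,p=wrist();pickle.dump(p,open('w2.pkl','wb'));b=np.load('box.npy')
print(o['clock'],o['tcp_pos'],rel(o['tcp_pos'],b),np.degrees(np.arctan2(o['ee_rot'][1][0],o['ee_rot'][0][0])-b[2]))
im=p['color'].copy()
C=lambda a,y,z:np.array([[a,y,z]])@Rz(b[2]).T+[b[0],b[1],0]
for X in ((-.069,-.023,.119),(0,.063,.128),(0,-.072,.127),(-.11,.085,.093),(-.11,-.085,.093)):
    q=proj(p,C(*X))[0].round().astype(int);print(X,q);cv2.circle(im,tuple(map(int,q)),2,(0,0,255),-1)
for s in(1,-1):
    q=proj(p,(np.array(o['ee_rot'])@[s*.046,0,.008]+o['tcp_pos'])[None])[0];cv2.circle(im,tuple(int(v) for v in q),2,(0,255,0),-1);print(q)
cv2.imwrite('pics/w2.png',im)
E
```

```text
3.55 [ 0.44337971 -0.29444089  0.15248631] [-0.07504916  0.01331471  0.15248631] 32.058905959384
(-0.069, -0.023, 0.119) [303 267]
(0, 0.063, 0.128) [450 226]
(0, -0.072, 0.127) [345 361]
(-0.11, 0.085, 0.093) [333 114]
(-0.11, -0.085, 0.093) [229 285]
[392.99646572 238.1791437 ]
[250.23477621 238.04042443]
```

View pics/w2.png

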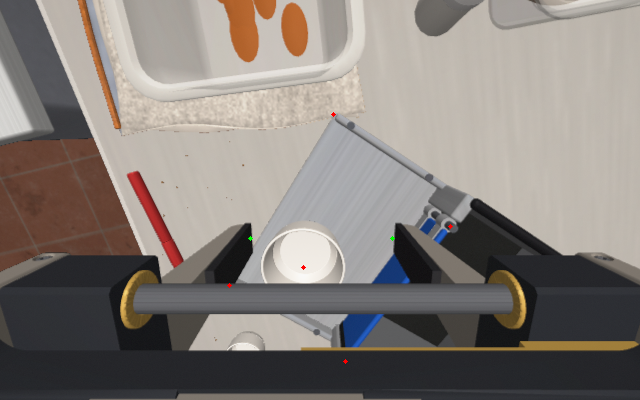

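The projected cup centre, hinge and landing corner land on their real counterparts to within about 5 px. Finger B is behind the cup and finger A is in front of the flap near the hinge. Descending now.

>>> {"api": "arm_command", "payload": {
  "moves": [
    [0,[-0.001,0.002,0.02],[0,0,0]],
    [0,[-0.001,0.002,0.04],[0,0,0]],
    [0,[-0.001,0.002,0.055],[0,0,0]],
    [0,[-0.001,0.002,0.0565],[0,0,0]],
    [0,[-0.001,0.002,0.0565],[0,0,0]],
    [0,[0.0035,0.0045,0.0565],[0,0,0]],
    [0,[0.0075,0.007,0.0565],[0,0,0]],
    [0,[0.0115,0.0095,0.0565],[0,0,0]],
    [0,[0.016,0.0125,0.0565],[0,0,0]],
    [0,[0.016,0.0125,0.0565],[0,0,0]]
  ]
}}

```text
clock: 4.85
tcp_pos: [0.4551, -0.3101, 0.0944]
ee_rot: [[0.974, -0.226, -0.001], [-0.226, -0.974, 0.001], [-0.002, -0.001, -1.0]]
contact_force: [-4.2, 3.3, 3.8]
width: 0.0917
```

```bash
cat >look.py <<'E'
from h import *
import sys
b=np.load('box.npy');o,p=wrist();print(o['clock'],rel(o['tcp_pos'],b).round(4),np.degrees(np.arctan2(o['ee_rot'][1][0],o['ee_rot'][0][0])-b[2]),np.round(Rz(-b[2])@o['contact_force'],1))
t=r.read_camera('top');s=r.read_camera('scene')
for q in(p,t,s):
    m=[d for d in r.masks_of(q,'cup') if d['conf']>.2]
    for d in m:
        e=np.array(d['extent']);print(e.round(),round(d['conf'],2),rel(onplane(q,[(e[0]+e[2])/2,(e[1]+e[3])/2],.105),b).round(3))
a=cv2.resize(s['color'][180:300,335:495],None,fx=3,fy=3,interpolation=2)
w=cv2.resize(p['color'],(480,300));cv2.imwrite(sys.argv[1],np.vstack([w,a[:300]]))
E
python3 look.py pics/l3.png
```

```text
4.85 [-0.0557  0.0105  0.0944] 32.01165913154387 [-5.3 -0.6  3.8]
[232. 240. 346. 349.] 0.95 [-0.057 -0.024  0.105]
[430. 241. 446. 259.] 0.58 [-0.068 -0.203  0.105]
[321. 143. 333. 164.] 0.49 [-0.085  0.202  0.105]
[377. 307. 397. 333.] 0.66 [-0.064 -0.278  0.105]
[362. 223. 389. 247.] 0.6 [-0.054 -0.031  0.105]
```

View pics/l3.png

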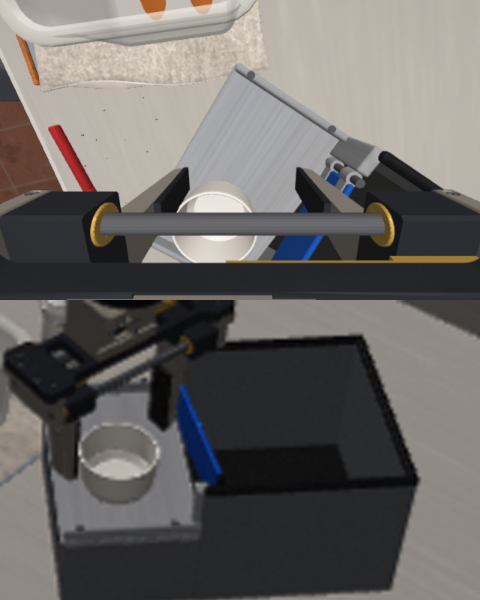

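The flap has started to open (blue panel swung inwards). The cup is just touching finger B, with its front about 25 mm short of the gate and well clear of the flap. Continuing.

>>> {"api": "arm_command", "payload": {
  "moves": [
    [0,[0.0034,0.0021,-0.002],[0,0,0]],
    [0,[0.0068,0.0042,-0.002],[0,0,0]],
    [0,[0.0102,0.0063,-0.002],[0,0,0]],
    [0,[0.0136,0.0085,-0.002],[0,0,0]],
    [0,[0.017,0.0106,-0.002],[0,0,0]],
    [0,[0.0204,0.0127,-0.002],[0,0,0]],
    [0,[0.0204,0.0127,-0.002],[0,0,0]]
  ]
}}

```text
clock: 6.02
tcp_pos: [0.4692, -0.3248, 0.094]
ee_rot: [[0.974, -0.225, -0.008], [-0.225, -0.974, 0.006], [-0.009, -0.004, -1.0]]
contact_force: [-10.3, 6.6, 1.9]
width: 0.0919
```

```bash
python3 look.py pics/l4.png
```

```text
6.025 [-0.0353  0.0101  0.094 ] 32.06060792462952 [-11.9  -2.6   1.9]
[228. 241. 342. 348.] 0.69 [-0.039 -0.026  0.105]
[432. 240. 445. 258.] 0.65 [-0.065 -0.202  0.105]
[232. 144. 258. 159.] 0.49 [-0.246  0.374  0.105]
[405. 203. 408. 205.] 0.48 [-0.035 -0.056  0.105]
[377. 308. 397. 329.] 0.72 [-0.064 -0.275  0.105]
[368. 219. 398. 249.] 0.68 [-0.036 -0.029  0.105]
```

View pics/l4.png

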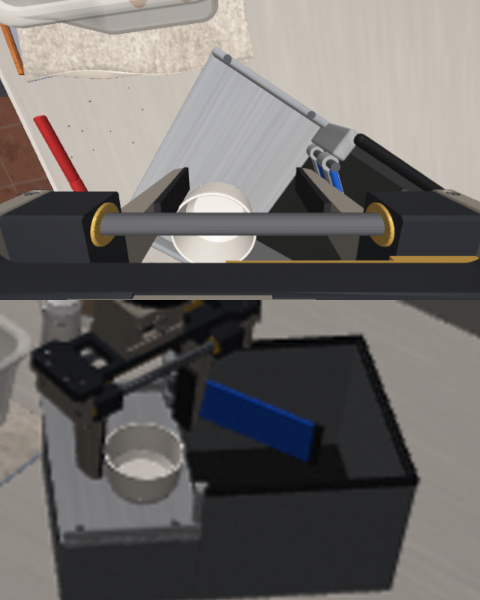

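The flap is about 60° open while the cup's front is still short of the gate, with a clear lane ahead. Pushing the cup over the edge.

>>> {"api": "arm_command", "payload": {
  "moves": [
    [0,[0.004,0.0025,0],[0,0,0]],
    [0,[0.008,0.005,0],[0,0,0]],
    [0,[0.012,0.0075,0],[0,0,0]],
    [0,[0.016,0.01,0],[0,0,0]],
    [0,[0.0205,0.0128,0],[0,0,0]],
    [0,[0.025,0.0156,0],[0,0,0]],
    [0,[0.0295,0.0184,0],[0,0,0]],
    [0,[0.034,0.0212,0],[0,0,0]],
    [0,[0.0385,0.024,0],[0,0,0]],
    [0,[0.043,0.0268,0],[0,0,0]],
    [0,[0.0475,0.0297,0],[0,0,0]],
    [0,[0.0475,0.0297,0],[0,0,0]]
  ]
}}

```text
clock: 7.82
tcp_pos: [0.5124, -0.3678, 0.0966]
ee_rot: [[0.974, -0.226, 0.001], [-0.226, -0.974, -0.001], [0.001, 0.001, -1.0]]
contact_force: [-0.8, -0.8, -0.2]
width: 0.092
```

```bash
python3 look.py pics/l5.png
```

```text
7.825 [0.0256 0.0103 0.0966] 31.978855504131058 [ 0.  -1.1 -0.2]
[265. 225. 342. 281.] 0.75 [0.018 0.002 0.105]
[432. 242. 446. 257.] 0.65 [-0.066 -0.203  0.105]
[421. 189. 425. 195.] 0.57 [ 0.022 -0.065  0.105]
[378. 309. 393. 333.] 0.74 [-0.068 -0.281  0.105]
[397. 205. 446. 218.] 0.69 [0.073 0.043 0.105]
```

View pics/l5.png

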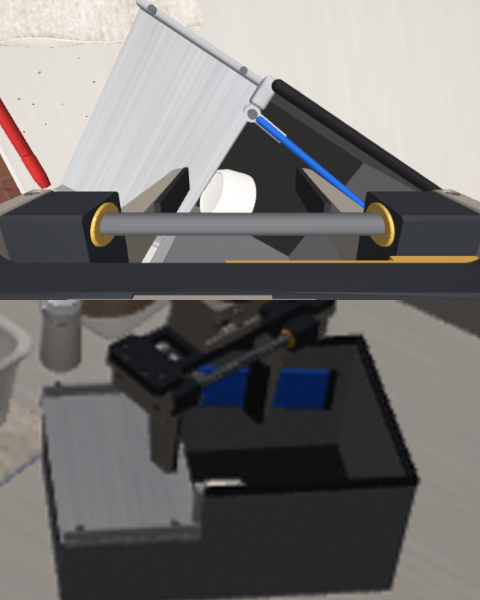

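The cup has dropped into the bin and the flap is held wide open, clear of it. Lifting straight up to let the flap shut.

>>> {"api": "arm_command", "payload": {
  "moves": [
    [0,[0,0,-0.03],[0,0,0]],
    [0,[0,0,-0.08],[0,0,0]],
    [0,[0,0,-0.14],[0,0,0]],
    [0,[0,0,-0.18],[0,0,0]],
    [0,[-0.03,-0.05,-0.2],[0,0,0]],
    [0,[-0.06,-0.1,-0.2],[0,0,0]],
    [0,[-0.06,-0.1,-0.2],[0,0,0]],
    [0,[-0.06,-0.1,-0.2],[0,0,0]],
    [0,[-0.06,-0.1,-0.2],[0,0,0]],
    [0,[-0.06,-0.1,-0.2],[0,0,0]],
    [0,[-0.06,-0.1,-0.2],[0,0,0]],
    [0,[-0.06,-0.1,-0.2],[0,0,0]]
  ]
}}

```text
clock: 9.62
tcp_pos: [0.476, -0.2563, 0.2963]
ee_rot: [[0.974, -0.226, -0.0], [-0.226, -0.974, 0.0], [-0.0, -0.0, -1.0]]
contact_force: [0.3, 0.0, 0.3]
width: 0.0919
```

```bash
python3 look.py pics/l6.png
```

```text
9.625 [-0.079   0.0634  0.2963] 31.975512624022734 [0.2 0.2 0.3]
[340. 246. 373. 284.] 0.8 [ 0.02  -0.007  0.105]
[244. 316. 269. 327.] 0.56 [-0.053 -0.159  0.105]
[429. 243. 444. 258.] 0.7 [-0.073 -0.201  0.105]
[405. 180. 422. 192.] 0.64 [ 0.016 -0.036  0.105]
[232. 146. 259. 158.] 0.59 [-0.246  0.371  0.105]
[379. 310. 395. 332.] 0.79 [-0.065 -0.28   0.105]
[349. 176. 364. 204.] 0.72 [-0.083  0.142  0.105]
```

View pics/l6.png

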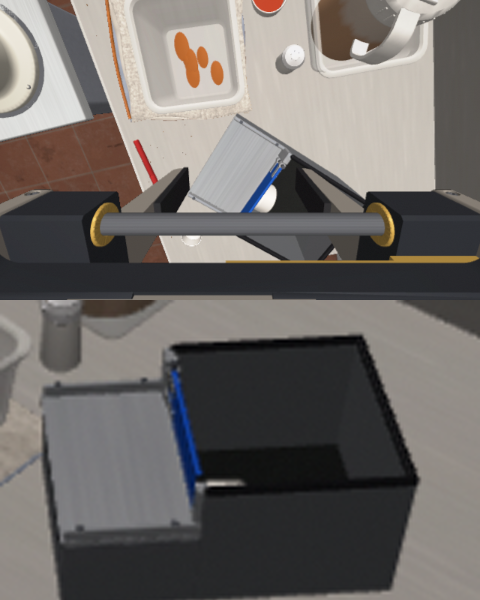

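```bash
python3 -c "
from plant import r
print(r.finish_job(), r.get_obs()['clock'])"
```

```text
the job is handed in; nothing more can be done
the job is handed in; nothing more can be done
```

The empty dip cup is in the bin, the flap is shut again, and the job was handed in at about 9.8 s on the robot's clock (limit 32 s).

- **How it went:** One finger opened the flap near its hinge while the other pushed the larger empty cup from behind. The flap was about 60° open with the cup's front still roughly 5 mm short of the gate, and fully open when the cup dropped. I then lifted straight up and backed away.
- **Last checks:** The last pictures showed the flap shut, the landing empty and the cup in the bin. The wrist force read about zero with the gripper well clear. The highest force in the readings, taken only at the end of each move, was about 12 N. The bystanders in view stood where they were.
- **Disagreements:**
  - My fit of the box position was a few millimetres off at the landing corners, so I relied on the hinge and cup, which matched well.
  - The cup came to rest tilted, near the landing side of the bin. I did not measure exactly how it lies, but it had not moved between the last two looks.

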